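Snap the spare column into the spring clips of its holder

TASK

Draw the metal column straight out of its storage sleeve by the long end block that sticks out, lay it down on the worktop clear of the sleeve and the holder, and let go. Then take it again by the middle of the tube and press it down into the holder, long block in the walled end, until it has snapped fully home and level in both spring clips; let go of it and leave the other things on the bench where they stand.

Things in the scene. Friction and masses are not known exactly. Their poses are not given: they have to be found in the camera images.
- column: the column: rigid bright metal tube, 18 mm thick, 110 mm long, a metal block 24 x 24 mm across (flat sides in line) on each end: the long one 32 mm with fine dark score lines, the short one 16 mm. 158 mm overall, 0.15 kg. Starts lying in the sleeve. Origin below the tube's middle, level with the blocks' underside, 12 mm under the tube's axis; y runs along the tube, the long block at -y (-55 to -87 mm)
- column_long_end (a point): centre of the outer end face of the column's long block, on the tube's axis; the tube's middle is 87 mm from it along the axis
- column_short_end (a point): centre of the outer end face of the column's short block, on the tube's axis; the tube's middle is 71 mm from it along the axis. The worktop between the sleeve and the holder is clear, with room to lay the column down along the line joining them
- sleeve: fixed grey storage sleeve with a clear roof, 52 mm wide, 132 mm long (y), 58 mm high; origin under its centre at the worktop. A level tunnel 32 mm wide, 30 mm high, floor 24 mm above the worktop, open only at the mouth at y = -66 mm. The column's long block and about 8 mm of tube (38 to 42 mm) stick out there, to be drawn straight out along -y, axis 36 mm up; a sill 20 mm wide, level with the floor, bears the block out to y = -92 mm
- holder: fixed grey holder, 64 mm wide, 186 mm long; origin at the worktop, midway between its two clips; y runs along the seated column, its long block at -y. The open length between the clips is 66 mm, free for fingers down to the 12 mm base plate. The seated tube's axis is 45 mm above the worktop. 4 mm of lengthwise play at each end; the end stop for the short block, at y = 75 mm, is 50 mm high
- clip_long (a point): on the seated axis, the middle of the clip nearer the walled end (holder y = -40 mm). Each clip is 14 mm long: two upright sprung steel jaws with inturned lips 53 mm above the worktop (10 mm gap) and flared tips up to 61 mm, over a saddle. A tube laid on the lips lies about 17 mm above its seat; pressed straight down (12 to 20 N for both clips) it spreads the jaws and snaps under the lips
- clip_short (a point): on the seated axis, the middle of the other, identical clip (holder y = +40 mm)
- seat_long (a point): in the holder, where the centre of the long block's end face is when the column is fully home (45 mm up); axes as the holder's. Here is the walled end: two side walls 33 mm apart and 69 mm high (holder y = -60 to -96 mm) and an end wall at y = -91 mm; fingers that hold the long block do not fit between them
- seat_short (a point): in the holder, where the centre of the short block's end face is when the column is fully home (45 mm up); axes as the holder's. This end is open at the sides
- tape_stand: small round tape roll, 52 mm across, 19 mm high; a bystander to leave where it is; origin under its centre
- vial_1: small capped glass vial, 27 mm across, 56 mm tall; a bystander to leave where it is; origin under its centre
- beaker_100: clear beaker, 59 mm across, 70 mm tall; a bystander to leave where it is; origin under its centre

How it is judged:
On the way, in this order (a step that is already met when the one before it is completed fails the run):
1. the column lies released and still on the worktop, out of the sleeve (contact force between the fingers and column below 0.2 N and height (world z) of each of column_long_end, column_short_end below 0.018 m and linear speed of column below 0.02 m/s), for 0.2 s.
2. the column is snapped home in both clips, long block in the walled end (z of column_long_end in the frame of seat_long between -0.004 and 0.004 m and z of column_short_end in the frame of seat_short between -0.004 and 0.004 m and distance between column_long_end and seat_long below 0.009 m and distance between column_short_end and seat_short below 0.009 m), for 0.2 s.
At the end, for the whole second after the job is handed in: The column rests released and still in the holder, snapped under both clips: each end of its axis within 4 mm of its seat in height and within 9 mm of it overall, the long block in the walled end (all of step 2 and contact force between the fingers and column below 0.2 N and linear speed of column below 0.02 m/s); the robot touches nothing.
It fails at once if a bystander (tape roll, vial or beaker) is shifted by more than 30 mm (distance of any of tape_stand, vial_1, beaker_100 from where it was at the start of the episode above 0.03 m).
It also fails if it takes over 59 s, if anything falls off the work surface, if the arm or the gripper's body presses on something with over 40 N, if the wrist force passes 120 N, or if a joint passes its speed limit or range.

ROBOT

A 7-joint arm with a two-finger parallel gripper is mounted at the origin on a cart in front of the work surface, level with it; the furniture and walls round the work are solid. World frame = base frame: x ahead of the robot, y to its left, z up, the work surface at z = 0. Lengths are in m, angles in rad, forces in N, time in s.
With the tool pointing down it reaches from about 0.425 to 0.925 m from the base axis. Payload 6.8 kg.
Tool frame: the origin (TCP) lies midway between the tips of the shut fingers; the grasp point (between the pads) lies 19 mm behind it (arm.pinch_z is the distance from the TCP to the grasp point, in m); z points along the fingers, y is the line along which they close (so a half turn about z gives the same grasp; the last joint's range is limited). The gripper opens to 88 mm and grips with 3 to 60 N. Pads are 20 mm wide; open, the fingers measure 115 mm over their backs; the gripper's body (75 mm by 178 mm) begins 61 mm behind the grasp point.
Start: joints at [-1.287, 0.477, 0.022, 1.555, -0.011, 1.109, -0.083], TCP at [0.258, 0.624, 0.223] pointing down, gripper open.
Joint ranges: [-2.96, 2.96], [-0.34, 2.1], [-1.41, 1.46], [0.24, 2.44], [-1.37, 4.51], [0.17, 1.92], [-2.96, 2.96]. Speed limits (rad/s): [2.39, 2.39, 3.14, 3.14, 3.14, 3.14, 3.14].

INTERFACE

Orientations are given as a unit quaternion [w, x, y, z].
In Python, from plant import arm gives the robot as it stands. Calls block until the motion is done:
- arm.move_ptp(position, orientation): joint-space move of the TCP to a pose.
- arm.move_l(position, ori=None, rate=0.15, stop_force=None): straight line of the TCP; ori=None keeps the orientation; rate is the mean speed in m/s. With stop_force (N) it stops when the force on the tool has changed by that much, and returns True; else False.
- arm.goto_joints(angles): joint-space move.
- arm.move_gripper(opening): finger opening in m; the grip force is fixed at half the most; returns when the fingers have stopped.
- arm.dwell(seconds).
- arm.ik(position, orientation): joint angles nearest the present ones, or None.
- arm.state(): the state.
- arm.capture(name): name is "side" or "top" or "wrist"; returns the picture (384x512x3 uint8, red, green, blue); there is no depth.
- arm.camera_params(name): a dict with "fovy" (degrees; the focal length in pixels is half the picture's height over the tangent of half this angle, whatever the lens; pixels are square), "cx", "cy" (the principal point, pixels), "rvec" (rotation vector, rad) and "tvec" (3), from world to camera coordinates, as OpenCV has them. Camera axes: x right, y down, z forward; pixel columns grow to the right and rows downward; lengths in m; the calibration is good to about 2 mm. A picture is of the moment at which its call begins: read the wrist's pose just before it. camera_params takes no time and is no camera call; for the wrist camera it gives the pose at the moment of the call.
A pose or a line that the arm cannot do raises arm.MotionError and nothing moves.
- arm.hand_in(): hands the job in; it is judged then, once.
Trained networks look in the newest picture that a camera, given by its name, has taken for a name from the list of things; names that differ only in an ending like _2 or _b are one class to them, and where a whole thing is asked for, a point or a joint stands for the part that bears it (a point fixed in the world has none). Each returns a list of dicts, best first, with "score" (0 to 1); they miss things now and then, are a little off and sometimes report something else, mostly with a low value. They report only what shows in the picture. A call takes as long as a camera call.
- arm.recognise(camera, target): "rect" ([left, top, width, height] in pixels, round what is visible of it).
- arm.regions_of(camera, target): "mask" (384x512 bool, what is visible of it) and "rect" ([left, top, width, height] in pixels, round what is visible of it).
- arm.mark_of(camera, target): "uv" ([column, row] in pixels: a listed point, or the origin of a listed thing).
The state is a dict: "t": time; "joints": joint angles; "joint_vel": joint speeds; "joint_efforts": joint torques, N m; "ee_pos": TCP position; "eef_rot": TCP orientation; "force": force on the tool from outside, world axes, zero at the start; "torque": the same for the moment, N m; "finger_gap": finger opening in m; "grip_force": force on a finger pad.
Only numpy, scipy, OpenCV 4.12 (cv2) and the standard library are available. Lean on these libraries where they do the work, as an engineer would, in place of code of your own. Each camera call takes 0.05 s, during which the arm holds its last target. There are 200 camera calls.

## Working session

There is one attempt and no reset: what is moved stays moved. The work goes in short steps, each a Python script; the robot and the scene stay as the last script left them, time stands still between calls to the robot, and variables do not carry over. Pictures are saved under pics/ and viewed, at most 13 in all, crops included, and the job is handed in when it is done.

```bash
ls; mkdir -p pics; cat > h.py <<'E'
import numpy as np, cv2
from plant import arm
def cam(n):
    p=arm.camera_params(n); f=192/np.tan(np.radians(p["fovy"])/2)
    K=np.array([[f,0,p["cx"]],[0,f,p["cy"]],[0,0,1]]); R=cv2.Rodrigues(np.array(p["rvec"],float))[0]
    return K,R,np.array(p["tvec"],float).ravel()
def ray(n,uv,c=None):
    K,R,t=c or cam(n); d=R.T@np.linalg.solve(K,[uv[0],uv[1],1]); return -R.T@t,d/np.linalg.norm(d)
def onz(n,uv,z,c=None):
    o,d=ray(n,uv,c); return o+d*(z-o[2])/d[2]
def proj(n,P,c=None):
    K,R,t=c or cam(n); q=K@(R@np.asarray(P,float)+t); return q[:2]/q[2]
def tri(rays):
    A=sum(np.eye(3)-np.outer(d,d) for o,d in rays); b=sum((np.eye(3)-np.outer(d,d))@o for o,d in rays); return np.linalg.solve(A,b)
def save(n,f):
    im=arm.capture(n); cv2.imwrite("pics/"+f,im[:,:,::-1]); return im
E
python3 - <<'E'
from h import *
np.set_printoptions(precision=4,suppress=True)
a=save("top","top0.png"); b=save("side","side0.png")
cv2.imwrite("pics/both0.png",np.hstack([a,b])[:,:,::-1]) 
for n in("top","side"):
    o,d=ray(n,(256,192)); print(n,o,d)
for T in ["column_long_end","column_short_end","column","sleeve","holder","clip_long","clip_short","seat_long","seat_short","tape_stand","vial_1","beaker_100"]:
    z={"column_long_end":.036,"column_short_end":.036,"column":.024,"clip_long":.045,"clip_short":.045,"seat_long":.045,"seat_short":.045}.get(T,0)
    for n in("top","side"):
        for r in arm.mark_of(n,T)[:2]: print(T,n,round(r["score"],2),np.array(r["uv"]),onz(n,r["uv"],z))
print(arm.state()["t"],arm.state()["eef_rot"])
E
```

```text
pics
top [ 0.3415 -0.0458  1.255 ] [ 0.211   0.0186 -0.9773]
side [ 0.0706 -1.0936  0.7972] [ 0.3592  0.7717 -0.5248]
column_long_end top 0.48 [196.7 201.7] [0.553  0.1678 0.036 ]
column_long_end side 0.4 [230.  173.4] [0.566  0.1755 0.036 ]
column side 0.53 [209.3 168.8] [0.5223 0.2605 0.024 ]
sleeve top 0.93 [167.3 206.4] [0.5335 0.2706 0.    ]
sleeve side 0.59 [210.5 175.9] [0.5214 0.2516 0.    ]
holder top 0.64 [328.6 232.8] [ 0.4983 -0.2752  0.    ]
holder side 0.62 [277.8 267.3] [ 0.5036 -0.2852  0.    ]
clip_long top 0.92 [347.4 227.5] [ 0.5157 -0.3259  0.045 ]
clip_long side 0.64 [284.6 259.9] [ 0.5075 -0.314   0.045 ]
clip_short top 0.69 [320.5 233.5] [ 0.4879 -0.2414  0.045 ]
clip_short side 0.92 [265.1 246.2] [ 0.4888 -0.2422  0.045 ]
clip_short side 0.58 [346.3 280.2] [ 0.6013 -0.4455  0.045 ]
seat_long top 0.62 [357.5 224. ] [ 0.5302 -0.3576  0.045 ]
seat_long top 0.24 [373.5 195. ] [ 0.6305 -0.4053  0.045 ]
seat_long side 0.56 [300. 271.] [ 0.5207 -0.3675  0.045 ]
seat_short top 0.66 [308.9 235.1] [ 0.4791 -0.2048  0.045 ]
seat_short side 0.66 [253.9 239.9] [ 0.4744 -0.2044  0.045 ]
tape_stand top 0.57 [245.9 183.2] [0.6396 0.0153 0.    ]
tape_stand side 0.71 [274.  198.8] [0.6494 0.0138 0.    ]
tape_stand side 0.55 [346.5 283.4] [ 0.6267 -0.4165  0.    ]
vial_1 top 0.42 [276.1 182.5] [ 0.6521 -0.0869  0.    ]
vial_1 side 0.47 [284.8 212.4] [ 0.6426 -0.0707  0.    ]
beaker_100 top 0.83 [371.7 195.6] [ 0.6386 -0.4127  0.    ]
beaker_100 side 0.82 [349.1 281.7] [ 0.636  -0.4144 -0.    ]
beaker_100 side 0.54 [253.6 239.7] [ 0.4982 -0.15    0.    ]
1.3 [0.     0.1947 0.9809 0.    ]
```

```bash
python3 - <<'E'
import cv2,numpy as np
a=cv2.imread("pics/top0.png")[150:290,110:430]; b=cv2.imread("pics/side0.png")[120:300,150:390]
a=cv2.resize(a,(640,280),interpolation=3); b=cv2.resize(b,(400,300),interpolation=3)
c=np.zeros((590,640,3),np.uint8); c[:280]=a; c[290:,:400]=b; cv2.imwrite("pics/c0.png",c)
E
```

```text
(no output)
```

View pics/c0.png

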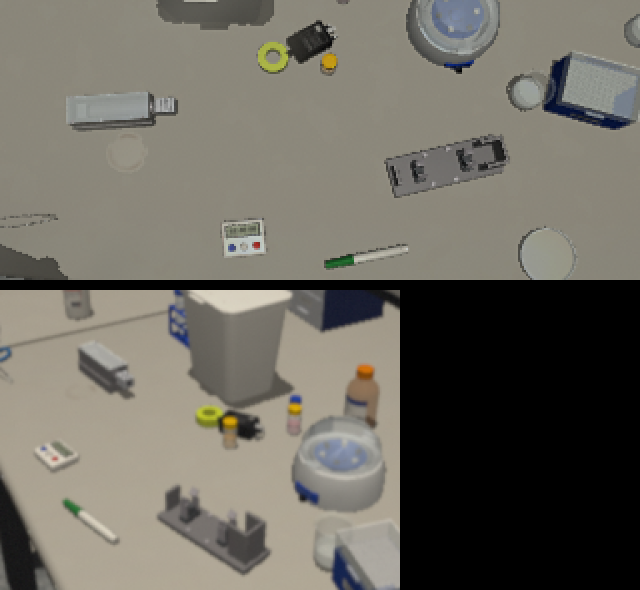

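```bash
cat >> h.py <<'E'
from scipy.spatial.transform import Rotation as Ro
def ori(a,s=1):
    """tool down, tool x along s*a (horizontal), fingers close across a"""
    x=s*np.array([a[0],a[1],0])/np.hypot(a[0],a[1]); z=np.array([0,0,-1.]); y=np.cross(z,x)
    q=Ro.from_matrix(np.c_[x,y,z]).as_quat(); return [float(q[3]),*map(float,q[:3])]
E
python3 - <<'E'
from h import *
np.set_printoptions(precision=4,suppress=True)
st=arm.state()
R=Ro.from_quat(np.roll(st["eef_rot"],-1)).as_matrix(); o,d=ray("wrist",(256,192)); print("cam in tool",R.T@(o-st["ee_pos"]),R.T@d, cam("wrist")[0][0,0])
a=np.array([-.16,.987])
for s in(1,-1): print(s,arm.ik([.55,.14,.22],ori(a,s)), arm.ik([.5,-.27,.22],ori(a,s)))
E
```

```text
cam in tool [ 0.0843 -0.001  -0.1622] [-0.3142 -0.0089  0.9493] 303.30225443342795
1 [-0.7503  0.3244  0.4902  1.8462 -0.1777  1.0141 -0.0266] [-0.2774  0.4043  0.8681  1.8598 -0.3554  1.0406  0.8952]
-1 [-0.2798  0.3074 -0.0977  1.8149  0.0346  1.021   2.9112] [-0.4868  0.6277  1.2832  1.8691 -0.6606  1.1624 -1.948 ]
```

```bash
python3 - <<'E'
from h import *
np.set_printoptions(precision=4,suppress=True)
a=np.array([-.16,.987])
arm.move_ptp([.545,.21,.16],ori(a))
c=cam("wrist"); save("wrist","w1.png")
for T,z in [("column_long_end",.036),("column_short_end",.036),("column",.024),("sleeve",0)]:
    for r in arm.mark_of("wrist",T)[:2]: print(T,round(r["score"],2),np.array(r["uv"]),onz("wrist",r["uv"],z,c))
print(arm.state()["t"])
E
```

```text
column_long_end 0.73 [254.1 225.8] [0.5471 0.1635 0.036 ]
column_short_end 0.38 [253.3 229.3] [0.5469 0.1595 0.036 ]
sleeve 0.96 [255.8 118.4] [0.5316 0.2677 0.    ]
3.3917
```

View pics/w1.png

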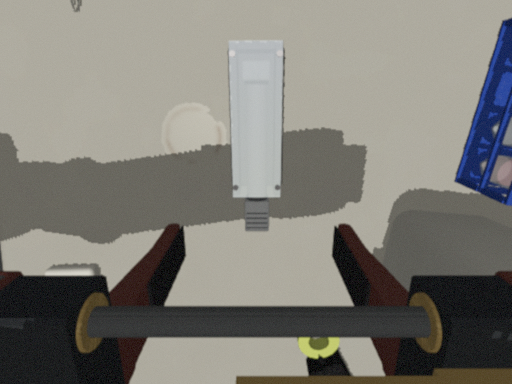

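```bash
python3 - <<'E'
from h import *
np.set_printoptions(precision=4,suppress=True)
c=cam("wrist")
for uv,z in [((229.5,41.5),.058),((284,41.5),.058),((233,197),.058),((281.5,197),.058),((246,229.5),.048),((269,229.5),.048),((246,202),.048),((269,202),.048)]: print(uv,onz("wrist",uv,z,c))
im=cv2.imread("pics/w1.png")[185:245,225:295]; cv2.imwrite("pics/w1c.png",cv2.resize(im,None,fx=8,fy=8,interpolation=0))
E
```

```text
(229.5, 41.5) [0.5018 0.3266 0.058 ]
(284, 41.5) [0.5444 0.3335 0.058 ]
(233, 197) [0.5222 0.1978 0.058 ]
(281.5, 197) [0.5664 0.205  0.058 ]
(246, 229.5) [0.5393 0.1624 0.048 ]
(269, 229.5) [0.5618 0.1661 0.048 ]
(246, 202) [0.5349 0.1911 0.048 ]
(269, 202) [0.5568 0.1947 0.048 ]
```

View pics/w1c.png

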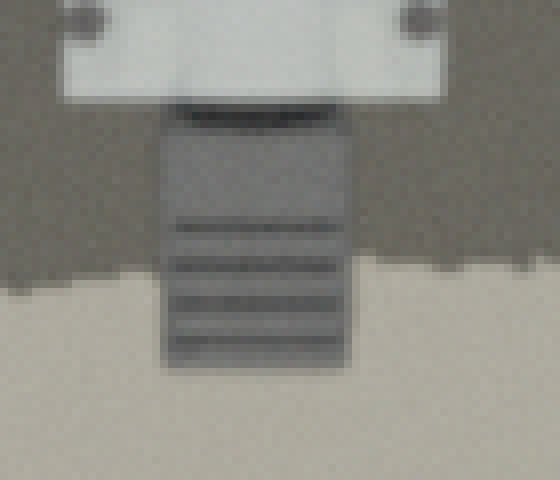

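```bash
python3 - <<'E'
from h import *
np.set_printoptions(precision=4,suppress=True)
a=np.array([-.16,.987,0]);a/=np.linalg.norm(a); q=ori(a)
E=np.array([.5507,.1630,0]); G=E+.016*a; z=lambda p,h:[float(p[0]),float(p[1]),h]
arm.move_ptp(z(G,.11),q)
print(arm.move_l(z(G,.026),rate=.08,stop_force=12), arm.state()["ee_pos"])
arm.move_gripper(0.0); s=arm.state(); print(s["finger_gap"],s["grip_force"],s["force"])
if s["finger_gap"]>.018:
    P=G-.165*a
    print(arm.move_l(z(P,.026),rate=.08,stop_force=25)); s=arm.state(); print(s["ee_pos"],s["finger_gap"],s["force"],s["t"])
    save("wrist","w2.png")
E
```

```text
False [0.5486 0.1789 0.0265]
0.023827780752075225 29.98780846595764 [ 0.0895 -0.5272 -0.6285]
False
[0.5745 0.0164 0.026 ] 0.02418272209408825 [ 0.1515  0.5929 -1.388 ] 8.1583
```

View pics/w2.png

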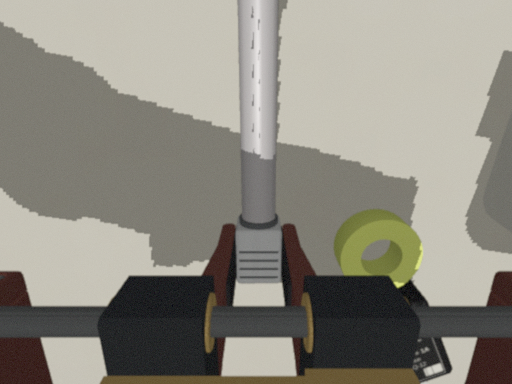

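```bash
python3 - <<'E'
from h import *
np.set_printoptions(precision=4,suppress=True)
arm.move_l([.5745,.0164,.06],rate=.12)
arm.move_l([.525,-.036,.06],rate=.12)
print(arm.move_l([.525,-.036,.002],rate=.05,stop_force=5)); s=arm.state(); print(s["ee_pos"],s["force"],s["finger_gap"])
arm.move_gripper(.045); arm.dwell(.3)
s=arm.state(); print(s["finger_gap"],s["grip_force"])
arm.move_l([.525,-.036,.10],rate=.15)
arm.move_ptp([.525,.03,.20],ori(np.array([-.16,.987])))
c=cam("wrist"); save("wrist","w3.png")
for T in ["column_long_end","column_short_end","column"]:
    for r in arm.mark_of("wrist",T)[:2]: print(T,round(r["score"],2),np.array(r["uv"]),onz("wrist",r["uv"],0 if T=="column" else .012,c))
print(arm.state()["t"])
E
```

```text
True
[ 0.5247 -0.0361  0.0019] [-0.9401 -0.0763  5.4929] 0.02397868402157816
0.04502582386347375 0.0
column_long_end 0.77 [243.6 229.2] [ 0.518  -0.0542  0.012 ]
column_short_end 0.79 [251.4  94. ] [0.5027 0.1086 0.012 ]
column 0.57 [250.8 158.1] [0.5131 0.035  0.    ]
12.9333
```

View pics/w3.png

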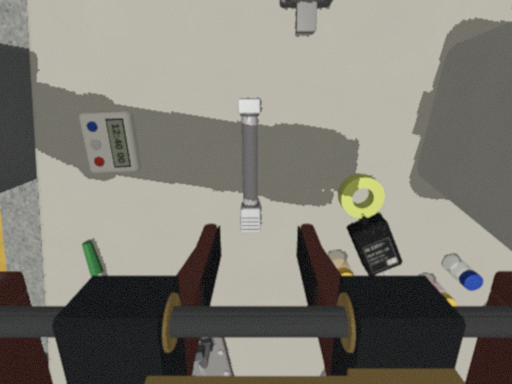

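```bash
python3 - <<'E'
from h import *
np.set_printoptions(precision=4,suppress=True)
c=cam("wrist")
for uv in [(251,231),(249.5,98),(251,205),(250,115)]: print("col",uv,onz("wrist",uv,.024,c))
arm.move_ptp([.492,-.205,.2],ori(np.array([-.25,.968])))
c=cam("wrist"); save("wrist","w4.png")
for T in ["clip_long","clip_short","seat_long","seat_short","holder"]:
    for r in arm.mark_of("wrist",T)[:2]: print(T,round(r["score"],2),np.array(r["uv"]),onz("wrist",r["uv"],0 if T=="holder" else .045,c))
print(arm.state()["t"])
E
```

```text
col (251, 231) [ 0.5259 -0.0506  0.024 ]
col (249.5, 98) [0.5009 0.1029 0.024 ]
col (251, 205) [ 0.5208 -0.017   0.024 ]
col (250, 115) [0.5041 0.0856 0.024 ]
clip_long 0.75 [249.8 264.8] [ 0.5097 -0.316   0.045 ]
clip_long 0.51 [244.5 203.5] [ 0.4851 -0.2418  0.045 ]
clip_short 0.87 [242.4 204.1] [ 0.483  -0.2431  0.045 ]
seat_long 0.73 [256.  297.2] [ 0.5282 -0.3584  0.045 ]
seat_short 0.66 [238.7 180.7] [ 0.4727 -0.2177  0.045 ]
holder 0.95 [247.7 221.9] [ 0.4972 -0.2824  0.    ]
14.175
```

View pics/w4.png

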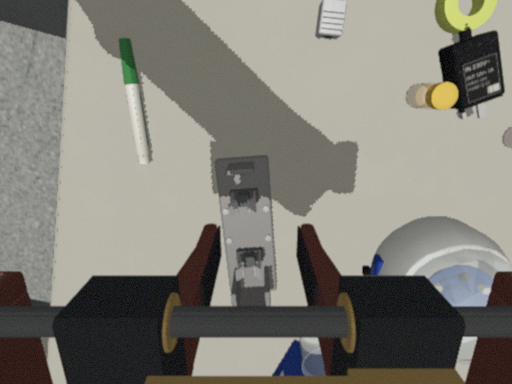

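```bash
python3 - <<'E'
from h import *
np.set_printoptions(precision=4,suppress=True)
arm.move_ptp([.512,-.285,.17],ori(np.array([-.34,.94])))
c=cam("wrist"); save("wrist","w5.png")
P={}
for T in ["clip_long","clip_short","seat_long","seat_short","holder"]:
    for r in arm.mark_of("wrist",T)[:2]: print(T,round(r["score"],2),np.array(r["uv"]),onz("wrist",r["uv"],0 if T=="holder" else .045,c))
print(arm.state()["t"])
im=cv2.imread("pics/w5.png")[100:300,150:350]; cv2.imwrite("pics/w5c.png",cv2.resize(im,None,fx=3,fy=3,interpolation=0))
E
```

```text
clip_long 0.59 [247.  209.7] [ 0.5098 -0.3185  0.045 ]
clip_short 0.62 [248.  127.2] [ 0.4837 -0.2402  0.045 ]
clip_short 0.49 [248.3 208.1] [ 0.5105 -0.3164  0.045 ]
seat_long 0.63 [246.6 249.4] [ 0.5242 -0.3613  0.045 ]
seat_short 0.89 [249.6  95.7] [ 0.4759 -0.2132  0.045 ]
seat_short 0.75 [246.5 127.4] [ 0.4824 -0.2409  0.045 ]
holder 0.9 [247.1 163.5] [ 0.496  -0.2835  0.    ]
14.9167
```

View pics/w5c.png

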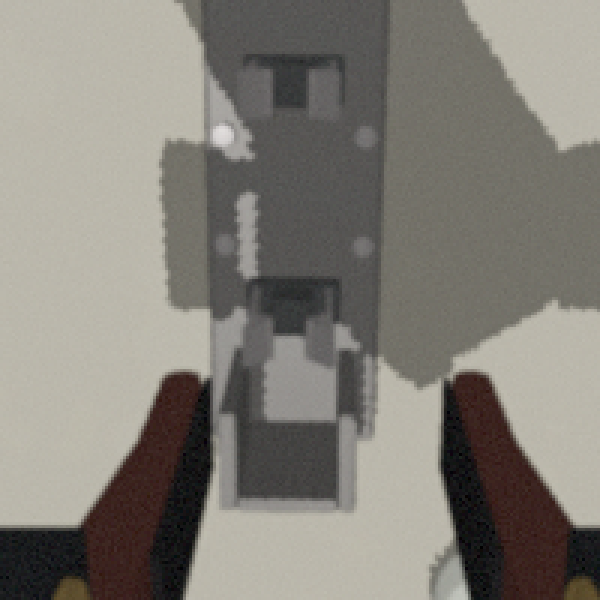

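```bash
python3 - <<'E'
from h import *
from scipy.optimize import least_squares
np.set_printoptions(precision=4,suppress=True)
c=cam("wrist")
# crop uv, holder x,y,z ; None = free y
F=[((238,497),-.0165,-.091,.069),((338,497),.0165,-.091,.069),((237,415),-.0165,-.060,.069),((338,415),.0165,-.060,.069)]
L=[((205,2),-.032,.012),((211,240),-.032,.012),((390,2),.032,.012),((381,240),.032,.012)]
S=[((222,135),(366,137)),((225,245),(362,247))]
px=lambda u:(150+(u[0]-.5)/3,100+(u[1]-.5)/3)
def inv(p,P):
    th=p[2]; y=np.array([-np.sin(th),np.cos(th)]); x=np.array([np.cos(th),np.sin(th)]); d=P[:2]-p[:2]; return np.array([d@x,d@y])
def res(p):
    r=[]
    for u,x,y,z in F: r+=list(inv(p,onz("wrist",px(u),z,c))-[x,y])
    for u,x,z in L: r.append(inv(p,onz("wrist",px(u),z,c))[0]-x)
    for u,v in S: r.append((inv(p,onz("wrist",px(u),.013,c))+inv(p,onz("wrist",px(v),.013,c)))[0]/2)
    return r
s=least_squares(res,[.497,-.283,.33],loss="soft_l1",f_scale=.001); print(s.x,np.degrees(s.x[2])); print(np.array(res(s.x))*1000)
for u in [(222,135),(366,137),(225,245),(362,247)]: print("bolt",inv(s.x,onz("wrist",px(u),.013,c))*1000)
for u in [(290,120),(290,365)]: print("tips",inv(s.x,onz("wrist",px(u),.061,c))*1000)
th=s.x[2];a=np.array([-np.sin(th),np.cos(th)])
for n,y in[("clip_long",-.04),("clip_short",.04),("seat_long",-.087),("seat_short",.071)]: print(n,s.x[:2]+y*a)
im=cv2.imread("pics/w5.png")
for x,y,z in [(-.032,-.093,.012),(-.032,.093,.012),(.032,.093,.012),(.032,-.093,.012),(-.005,-.047,.061),(.005,-.047,.061),(-.005,-.033,.061),(.005,-.033,.061),(-.005,.033,.061),(.005,.033,.061),(.005,.047,.061),(-.0165,-.091,.069),(.0165,-.06,.069),(.0,-.096,.069),(0,.075,.05)]:
    w=s.x[:2]+y*a+x*np.array([np.cos(th),np.sin(th)]); u=proj("wrist",[*w,z],c); cv2.circle(im,tuple(int(v*8) for v in u),6,(0,0,255),-1,shift=3)
cv2.imwrite("pics/w5d.png",cv2.resize(im[60:300,150:350],None,fx=2.5,fy=2.5))
E
```

```text
[ 0.4978 -0.2788  0.3313] 18.980539588667188
[ 0.0729  0.1821  0.1708  0.7544  0.1237 -0.7457 -0.4638 -0.1868  1.0672
  1.305  -0.3163 -0.3877 -0.477  -0.4018]
bolt [-25.8668  19.9111]
bolt [24.9127 20.0711]
bolt [-25.4845 -20.4965]
bolt [ 24.6809 -20.3997]
tips [-0.1412 32.8772]
tips [  0.2594 -46.5511]
clip_long [ 0.5108 -0.3167]
clip_short [ 0.4848 -0.241 ]
seat_long [ 0.5261 -0.3611]
seat_short [ 0.4747 -0.2117]
```

View pics/w5d.png

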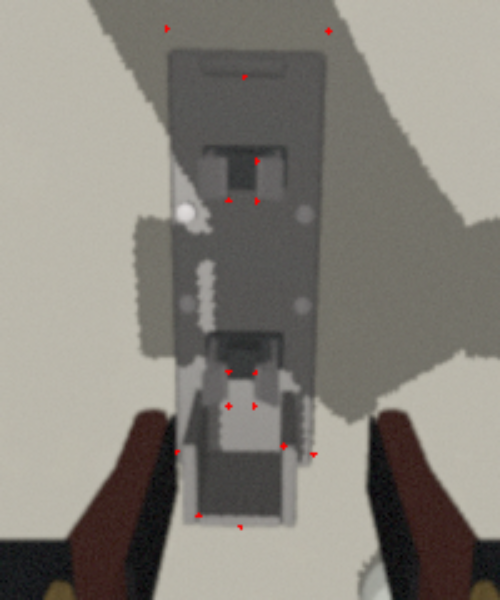

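```bash
python3 - <<'E'
from h import *
np.set_printoptions(precision=4,suppress=True)
th=np.radians(9.3); q=ori([-np.sin(th),np.cos(th)])
M=[.5128,.0342]
arm.move_ptp([*M,.09],q)
print(arm.move_l([*M,.003],rate=.08,stop_force=8),arm.state()["ee_pos"])
arm.move_gripper(0.); s=arm.state(); print(s["finger_gap"],s["grip_force"])
arm.move_l([*M,.12],rate=.12)
t2=.3313; a=np.array([-np.sin(t2),np.cos(t2)])
arm.move_ptp([.4978,-.2788,.11],ori(a))
s=arm.state(); print(s["finger_gap"],s["ee_pos"],s["t"])
c=cam("wrist"); save("wrist","w6.png")
for T in("column_long_end","column_short_end"):
    for r in arm.mark_of("wrist",T)[:1]: print(T,r["score"],r["uv"],(onz("wrist",r["uv"],.119,c)[:2]-[.4978,-.2788])@np.c_[[a[1],-a[0]],a])
E
```

```text
False [0.5132 0.0342 0.0034]
0.016987037609647843 30.000590085983276
0.01695544459167626 [ 0.4984 -0.2771  0.1096] 20.275
column_long_end 0.92 [254.9, 366.3] [-0.002  -0.0852]
column_short_end 0.72 [257.7, 115.1] [-0.0003  0.074 ]
```

View pics/w6.png

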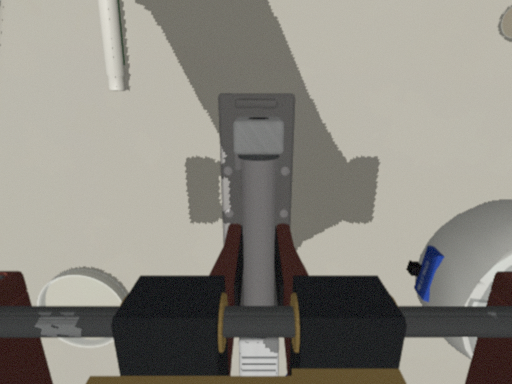

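```bash
python3 - <<'E'
from h import *
np.set_printoptions(precision=4,suppress=True)
C=[.4978,-.2788]
arm.dwell(.2); print(arm.state()["ee_pos"])
def mv(z,r,f):
    h=arm.move_l([*C,z],rate=r,stop_force=f); s=arm.state(); print(z,h,s["ee_pos"],s["force"],s["torque"],s["finger_gap"],s["t"])
    return h
mv(.058,.06,8)
save("wrist","w7.png")
mv(.046,.02,40); mv(.0355,.02,45)
arm.dwell(.2); s=arm.state(); print(s["ee_pos"],s["force"])
save("wrist","w8.png")
E
```

```text
[ 0.4982 -0.278   0.11  ]
0.058 False [ 0.498  -0.279   0.0583] [-0.3679 -0.0281 -1.3904] [-0.0331  0.0189  0.0632] 0.017362398481515127 21.6417
0.046 False [ 0.4982 -0.2805  0.0472] [-2.8602 -1.8185  9.0642] [-0.3184  0.6327 -0.0099] 0.017081667474304077 22.4417
0.0355 False [ 0.4972 -0.2789  0.0359] [-4.6454  0.6276 10.2294] [ 0.1562  1.1462 -0.0286] 0.017243130584732206 23.1167
[ 0.4972 -0.2789  0.036 ] [-4.4165  1.699  10.0361]
```

View pics/w8.png

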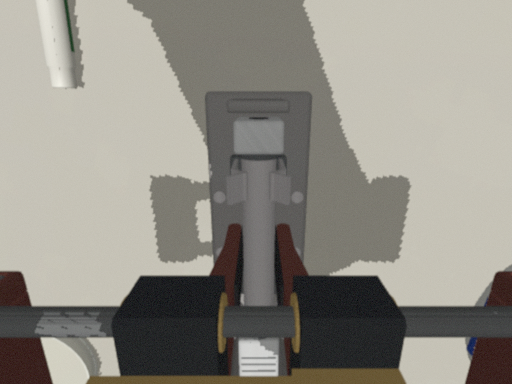

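```bash
python3 - <<'E'
from h import *
np.set_printoptions(precision=4,suppress=True)
C=np.array([.4978,-.2788]); t=.3313; a=np.array([-np.sin(t),np.cos(t)])
arm.move_gripper(.045); arm.dwell(.1); print(arm.state()["finger_gap"],arm.state()["force"])
arm.move_l([*C,.085],rate=.1); arm.move_gripper(0.)
for d in(.018,-.018):
    P=C+d*a
    arm.move_l([*P,.075],rate=.1)
    h=arm.move_l([*P,.048],rate=.03,stop_force=5); s=arm.state(); print(d,h,s["ee_pos"],s["force"],s["t"])
    if s["ee_pos"][2]>.056: 
        h=arm.move_l([*P,.050],rate=.02,stop_force=30); s=arm.state(); print("press",h,s["ee_pos"],s["force"])
    arm.move_l([*P,.075],rate=.1)
arm.move_ptp([*(C+.09*a),.2],ori(a))
c=cam("wrist"); save("wrist","w9.png"); save("side","s9.png")
for T in("column_long_end","column_short_end"):
    for r in arm.mark_of("wrist",T)[:1]: print(T,r["score"],r["uv"],(onz("wrist",r["uv"],.045,c)[:2]-C)@np.c_[[a[1],-a[0]],a])
i=cv2.resize(cv2.imread("pics/w9.png")[120:320,170:330],None,fx=3,fy=3); j=cv2.resize(cv2.imread("pics/s9.png")[220:300,230:330],(320,256))
o=np.zeros((600,800,3),np.uint8); o[:i.shape[0],:480]=i; o[:256,480:]=j; cv2.imwrite("pics/c9.png",o); print(arm.state()["t"])
E
```

```text
0.04501724761348923 [ 0.1496  0.353  -0.1988]
0.018 True [ 0.4921 -0.2617  0.0541] [-1.9517  0.6197  7.5895] 26.5833
-0.018 True [ 0.5038 -0.2956  0.0542] [-1.6602  1.3941  7.8231] 28.1333
column_short_end 0.92 [261.4, 187.4] [0.002  0.0737]
29.4
```

View pics/c9.png

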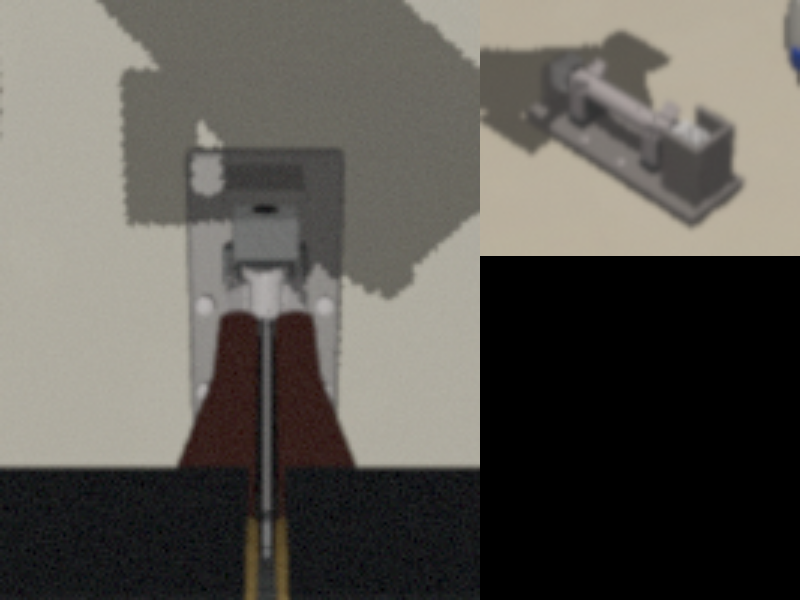

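The pictures show the column lying level in the holder. The short block is at about (258,200) in the wrist view and the long block is inside the walls. The press probes touched the tube top at 54.1 and 54.2 mm either side of its middle, and a fully seated tube would be at 54.0 mm.

```bash
python3 -c "
from plant import arm
arm.dwell(.3); print(arm.hand_in())"
```

```text
the job is handed in; nothing more can be done
None
```

The column was drawn from the sleeve, laid on the worktop, released, then regripped and pressed into the holder; the probes read it level and fully home, and I handed the job in at about 30 s of the 59 s, though no verdict came back.

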